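# Nest the tin pencil cup back in its weighted holder and stand the pointer in it

### The job

The dented tin pencil cup was taken out of its weighted steel holder to be emptied: put it back. Nest it upright in the holder and give it a light push down so that it sits snug, but do not drop it in or force it, or the two tapers wedge. Then stand the short walnut pointer end-down in the tin cup, either end down, let go, and leave everything else on the ledge where it is.

Things in the scene. Friction and masses are not known exactly. Their poses are not given: they have to be found in the camera images.
- tin: dented bare-tin pencil cup, open top, no handle, about 90 g, upright on the ledge: 110 high, outside 40 across at the bottom edge, widening evenly (2 mm of diameter per 10 mm of height) to 61 at the rim (63 over the rolled lip, top 4 mm); wall 2, floor 5 thick; inside 56 across at the mouth, 35 at the floor. Dents do not affect the fit. Origin: centre of its underside; z up its axis
- tin_rim (a point): centre of the tin cup's mouth, 110 above its underside; nested, it stands about 130 above the ledge, 45 above the holder's rim, so a grip across the upper 35 mm of the tin stays clear of the holder. Fingertips opened to about 52 can press on the rim at both sides
- holder: weighted dark-steel holder: a shorter tapered cup on a round steel foot, loose, 450 g, upright on the ledge: 85 high, foot 74 across and 9 thick, mouth 53 across inside, 59 outside, wall 3; its bore has the tin cup's taper. The tin's bottom edge enters with 6 mm to spare all round and bears on the bore when its underside is about 20 above the holder's. Origin: centre of the underside; z up
- holder_rim (a point): centre of the holder's mouth, 85 above its underside. Only the taper stops the tin cup: it springs, then wedges. Once seated, a push of 4 to 10 N settles it under 1 mm and is plenty; over about 30 N, or dropped in, it jams. Each mm off-centre stops it about 10 mm too high on the bore's wall; let go within a few mm of its seat it slides home by itself, unpushed
- pointer: short hexagonal walnut pointer with a tapered brass tip, 140 long, 11 across flats, 18 g, lying on the ledge. Origin at mid-length on its axis (5.5 above the ledge); x along the rod towards the brass tip (the last 22 mm taper to 5 across)
- mug: bystander: white ceramic mug, straight-sided, 76 across, 80 high, handle on its own +y side reaching 70 from its axis. Origin at the centre of the underside
- paperweight: bystander: smoked-glass dome paperweight, 70 across, 35 high. Origin at the centre of the underside
- punch: bystander: grey steel two-hole punch, 86 by 112, 68 high. Origin at the centre of the underside
- loupe: bystander: brass stand loupe, 40 across, 39 high. Origin at the centre of the underside
- strip: bystander: black plastic flight-strip holder with a paper strip, 200 by 26 by 9, lying along its x. Origin at the centre of the underside
- pencil: bystander: wooden pencil, 165 long, 7 thick, lying along its x. Origin at mid-length on its axis
Mind the look-alikes: they are no part of the job. Of the things that look like the pointer, take the one that is farthest from the robot's base at the start.

How it is judged (in metres and radians):
On the way:
1. before the pointer goes in, the tin cup is nested straight in the holder and pressed snug (wall contact over 5 N, about 3 N of push) (z of tin in the frame of holder below 0.0225 m and horizontal distance between tin and holder below 0.004 m and angle between the z axis of tin and the z axis of holder, either way round below 0.05 rad and contact force between tin and holder above 5 N and horizontal distance between pointer and tin above 0.04 m), for 0.1 s.
At the end, for the whole second after the job is handed in: Tin cup nested in the holder, centred within 4 mm, both upright within 3 degrees on the ledge, its underside 17 to 22.5 mm above the holder's; pointer standing on one end in the tin cup, leaning less than 31 degrees, its middle 55 to 95 mm above the cup's underside; all at rest (z of tin in the frame of holder between 0.017 and 0.0225 m and horizontal distance between tin and holder below 0.004 m and angle between each of tin, holder's own z axis and vertical below 0.06 rad and height (world z) of holder below 0.005 m and angle between the x axis of pointer and the z axis of tin, either way round below 0.55 rad and horizontal distance between pointer and tin below 0.028 m and z of pointer in the frame of tin between 0.055 and 0.095 m and linear speed of each of pointer, tin below 0.02 m/s); the robot touches nothing.
It fails at once if the tin cup is rammed or dropped home in the holder (over 50 N of wall contact, about 30 N of push) (z of tin in the frame of holder below 0.0225 m and horizontal distance between tin and holder below 0.004 m and angle between the z axis of tin and the z axis of holder, either way round below 0.05 rad and horizontal distance between pointer and tin above 0.04 m and contact force between tin and holder above 50 N).
It fails at once if a bystander is moved by more than 25 mm (distance of any of mug, paperweight, punch, loupe, strip, pencil from where it was at the start of the episode above 0.025 m).
It also fails if it takes over 64 s, if anything falls off the work surface, if the arm or the gripper's body presses on something with over 40 N, if the wrist force passes 120 N, or if a joint passes its speed limit or range.

### The arm

A 6-joint arm with a two-finger parallel gripper is mounted at the origin on the work surface. World frame = base frame: x ahead of the robot, y to its left, z up, the work surface at z = 0. Lengths are in mm, angles in degrees, forces in N, time in s.
With the tool pointing down it reaches from about 325 to 925 mm from the base axis. Payload 3.1 kg.
Tool frame: the origin (TCP) lies at the very end of the fingers, on their centre line; the grasp point (between the pads) lies grasp_offset behind it (grasp_offset is the distance from the TCP to the grasp point, in mm); z points along the fingers, x is the direction in which the jaws open and shut, and the axes are right-handed (so a half turn about z gives the same grasp; the last joint's range is limited). The gripper opens to 85 mm and grips with 20 to 120 N. Pads are 22 mm wide; open, the fingers measure 114 mm over their backs; the gripper's body (76 mm by 85 mm) begins 54 mm behind the grasp point. The pads swing forward as they close: fully open they stand 13 mm farther back than shut.
Start: joints at [58.946, 12.427, 92.441, -0, 75.132, -6.429], TCP at [260.414, 568.176, 231.3] pointing down, gripper open.
Joint ranges: [-157.48, 157.48], [-44.54, 120.13], [17.64, 146.25], [-64.5, 244.5], [7.68, 150.69], [-147.95, 147.95]. Speed limits (degrees/s): [159.86, 159.86, 180, 180, 180, 180].

### API

Orientations are given as [roll, pitch, yaw] about the fixed x, y, z axes, in that order (R = Rz(yaw) Ry(pitch) Rx(roll)).
In Python, from station import * gives the robot as it stands. Calls block until the motion is done:
- goto(position, orientation): joint-space move of the TCP to a pose.
- move_l(position, attitude=None, speed=150): straight line of the TCP; attitude=None keeps the orientation; speed is the mean speed in mm/s.
- move_j(angles): joint-space move.
- grip(opening, squeeze=None): finger opening in mm; squeeze is the grip in N (None keeps the last); returns when the fingers have stopped.
- wait(seconds).
- solve_ik(position, orientation): joint angles nearest the present ones, or None.
- get_obs(): the state.
- get_image(name): name is "side" or "top"; returns the picture (480x640x3 uint8, red, green, blue); there is no depth.
- get_calibration(name): a dict with "fx", "fy", "cx", "cy" (pixels), "R" (3x3) and "t" (3): a world point X has camera coordinates R X + t. Camera axes: x right, y down, z forward; pixel columns grow to the right and rows downward; lengths in mm; the calibration is good to about 2 mm. A picture is of the moment at which its call begins. get_calibration takes no time and is no camera call.
A pose or a line that the arm cannot do raises Unreachable and nothing moves.
- sign_off(): hands the job in, once; it reports no verdict.
Trained networks look in the newest picture that a camera, given by its name, has taken for a name from the list of things; names that differ only in an ending like _2 or _b are one class to them, and where a whole thing is asked for, a point or a joint stands for the part that bears it (a point fixed in the world has none). Each returns a list of dicts, best first, with "score" (0 to 1); they miss things now and then, are a little off and sometimes report something else, mostly with a low value. They report only what shows in the picture. A call takes as long as a camera call. They do not tell look-alikes from the thing itself.
- spot_in(name, camera): "extent" ([centre column, centre row, width, height] in pixels, round what is visible of it).
- regions_of(name, camera): "region" (480x640 bool, what is visible of it) and "extent" ([centre column, centre row, width, height] in pixels, round what is visible of it).
The state is a dict: "t": time; "joint_pos": joint angles; "qvel": joint speeds; "effort": joint torques, N m; "tcp_pos": TCP position; "ee_rot": TCP orientation; "wrist_force": force on the tool from outside, world axes, zero at the start; "moment": the same for the moment, N m; "grip_width": finger opening in mm.
Only numpy, scipy, OpenCV 4.12 (cv2) and the standard library are available. Lean on these libraries where they do the work, as an engineer would, in place of code of your own. Each camera call takes 0.05 s, during which the arm holds its last target.

## Working session

There is one attempt and no reset: what is moved stays moved. The work goes in short steps, each a Python script; the robot and the scene stay as the last script left them, time stands still between calls to the robot, and variables do not carry over. Pictures are saved under pics/ and viewed, and the job is handed in when it is done.

```bash
ls; mkdir -p pics; python3 - <<'E'
from station import *
import cv2,numpy as np
for c in("top","side"):
    im=get_image(c); cv2.imwrite(f"pics/{c}0.png",im[:,:,::-1])
    k=get_calibration(c); R=np.array(k["R"]);t=np.array(k["t"]); print(c,k["fx"],k["cx"],k["cy"],R.round(3).tolist(),(-R.T@t).round(0))
    for n in("tin","holder","pointer","mug","paperweight","punch","loupe","strip","pencil"):
        print(n,[(round(d["score"],2),np.round(d["extent"]).astype(int).tolist()) for d in spot_in(n,c)])
o=get_obs();print(o["t"],o["grip_width"],o["tcp_pos"],o["ee_rot"],o["wrist_force"])
import station;print([x for x in dir(station) if not x.startswith('__')])
E
```

```text
pics
top 478.1318556039602 321.41706934076115 229.2222520260774 [[-0.01, -1.0, 0.011], [-0.995, 0.009, -0.099], [0.099, -0.012, -0.995]] [452.  10. 964.]
tin [(0.93, [435, 180, 39, 42])]
holder [(0.75, [196, 203, 42, 42])]
pointer [(0.73, [346, 282, 60, 36]), (0.73, [255, 130, 98, 17]), (0.65, [415, 348, 58, 49]), (0.61, [243, 355, 54, 48]), (0.41, [198, 203, 46, 38])]
mug [(0.15, [135, 284, 69, 42])]
paperweight [(0.88, [313, 196, 36, 35])]
punch [(0.55, [499, 271, 87, 63])]
loupe [(0.86, [378, 136, 23, 28]), (0.58, [238, 263, 45, 59])]
strip [(0.98, [257, 131, 99, 19]), (0.24, [313, 193, 38, 34])]
pencil [(0.89, [134, 286, 68, 43])]
side 496.64931361379774 323.3132812942921 239.41882223601607 [[-0.957, -0.289, 0.013], [-0.2, 0.628, -0.752], [0.209, -0.722, -0.659]] [318. 794. 823.]
tin [(0.59, [315, 193, 22, 40])]
holder [(0.97, [257, 337, 38, 60])]
pointer [(0.73, [371, 264, 41, 28]), (0.64, [431, 244, 46, 17]), (0.43, [316, 427, 71, 60])]
mug [(0.78, [330, 320, 58, 56]), (0.5, [260, 335, 39, 56])]
paperweight [(0.72, [290, 267, 27, 27])]
punch [(0.61, [388, 183, 48, 40])]
loupe [(0.81, [261, 222, 16, 19])]
strip [(0.9, [215, 292, 55, 71])]
pencil [(0.73, [315, 427, 70, 63])]
1.0 85.43858567647527 [260.39406805 568.19278022 231.31632918] [-1.79999402e+02 -2.00506821e-03  6.53759810e+01] [ 0.13930227 -0.4650219  -0.02714525]
['Unreachable', 'get_calibration', 'get_image', 'get_obs', 'goto', 'grasp_offset', 'grip', 'move_j', 'move_l', 'regions_of', 'sign_off', 'solve_ik', 'spot_in', 'wait']
```

View pics/top0.png

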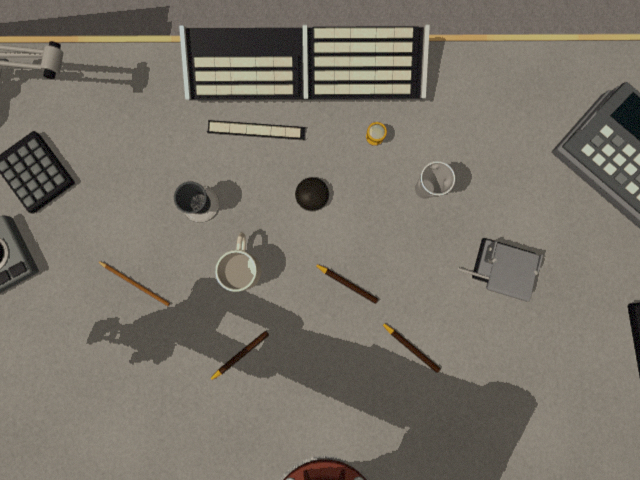

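View pics/side0.png

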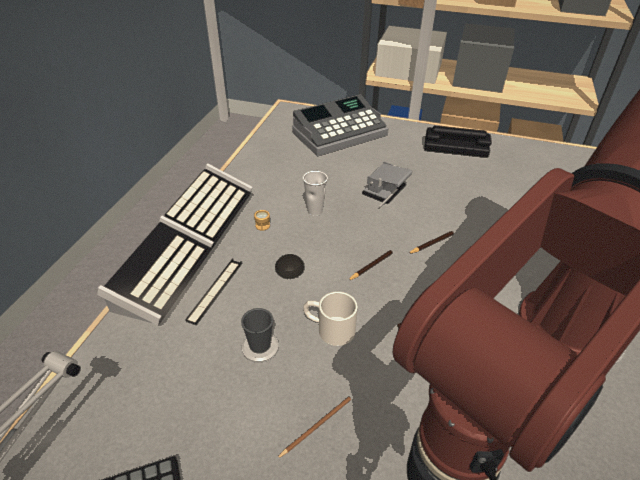

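The top view shows three dark rods with brass tips at (347,283), (413,347) and (240,355). I'll locate these, the tin at (437,180) and the holder at (196,203).

```bash
cat > h.py <<'E'
from station import *
import cv2,numpy as np
from scipy.optimize import minimize, least_squares
CAL={c:get_calibration(c) for c in("top","side")}
def proj(c,P):
    k=CAL[c];P=np.atleast_2d(P)@np.array(k["R"]).T+np.array(k["t"])
    return np.c_[k["fx"]*P[:,0]/P[:,2]+k["cx"],k["fy"]*P[:,1]/P[:,2]+k["cy"]]
def back(c,uv,z):
    k=CAL[c];R=np.array(k["R"]);o=-R.T@np.array(k["t"]);d=R.T@np.array([(uv[0]-k["cx"])/k["fx"],(uv[1]-k["cy"])/k["fy"],1])
    return o+d*(z-o[2])/d[2]
A=np.linspace(0,2*np.pi,72,endpoint=False)
def rings(x,y,L,z0=0): return np.concatenate([np.c_[x+r*np.cos(A),y+r*np.sin(A),np.full(72,z+z0)] for r,z in L])
TIN=[[(20,0),(30.2,106),(31.5,106),(31.5,110)]]
HOL=[[(37,0),(37,9)],[(21,9),(29.5,85)]]
def sil(c,x,y,parts,z0=0,S=4):
    m=np.zeros((480*S,640*S),np.uint8)
    for L in parts:
        h=cv2.convexHull(((proj(c,rings(x,y,L,z0))+.5)*S).astype(np.float32)).astype(np.int32); cv2.fillConvexPoly(m,h,1)
    return cv2.resize(m.astype(np.float32),(640,480),interpolation=cv2.INTER_AREA)
def region(n,c,near):
    rs=[d for d in regions_of(n,c)]
    rs=[d for d in rs if np.hypot(d["extent"][0]-near[0],d["extent"][1]-near[1])<25]
    return rs[0]["region"].astype(np.float32) if rs else None
def fit(x0,parts,masks,z0=0):
    f=lambda p:sum(np.abs(sil(c,p[0],p[1],parts,z0)-m).sum() for c,m in masks.items())
    r=minimize(f,x0,method="Nelder-Mead",options=dict(initial_simplex=np.array(x0)+[[0,0],[12,0],[0,12]],xatol=.1,fatol=.2)); return r.x,r.fun
E
python3 - <<'E'
from h import *
for c in("top","side"): get_image(c)
for n,parts,pt,ps,z in(("tin",TIN,(437,180),(315,193),110),("holder",HOL,(196,203),(258,335),85)):
    M={"top":region(n,"top",pt),"side":region(n,"side",ps)}
    x0=back("top",pt,z*.7)[:2]
    for sub in(("top",),("side",),("top","side")):
        m={c:M[c] for c in sub if M[c] is not None}
        if m: r=fit(x0,parts,m);print(n,sub,r[0].round(1),round(r[1]),[int(v.sum()) for v in m.values()])
    for c,m in M.items():
        if m is not None: cv2.imwrite(f"pics/m_{n}_{c}.png",(m*255).astype(np.uint8))
for d in regions_of("pointer","top"):
    print(d["score"],np.round(d["extent"]))
    ys,xs=np.nonzero(d["region"])
    P=np.array([back("top",(u,v),5.5)[:2] for u,v in zip(xs,ys)]).astype(np.float32)
    (cx,cy),(w,h),a=cv2.minAreaRect(P);print("  ",round(cx,1),round(cy,1),w,h,a,"dist",np.hypot(cx,cy))
im=get_image("top");cv2.imwrite("pics/crop1.png",cv2.resize(im[220:400,200:460,::-1],None,fx=3,fy=3,interpolation=cv2.INTER_CUBIC))
cv2.imwrite("pics/crop2.png",np.hstack([cv2.resize(im[140:240,160:260,::-1],None,fx=4,fy=4),cv2.resize(im[130:230,390:490,::-1],None,fx=4,fy=4)]))
E
```

```text
tin ('top',) [ 629.5 -212.6] 67 [1080]
tin ('side',) [ 634.  -210.2] 55 [833]
tin ('top', 'side') [ 631.9 -212.2] 222 [1080, 833]
holder ('top',) [601.  243.7] 110 [1269]
holder ('side',) [605.7 244.1] 77 [1559]
holder ('top', 'side') [604.9 244.2] 247 [1269, 1559]
0.73 [415. 348.  60.  49.]
   310.6 -176.7 140.24952697753906 17.15633773803711 50.886749267578125 dist 357.2981922684193
0.73 [243. 354.  54.  45.]
   301.3 161.0 16.605392456054688 135.47999572753906 39.43741226196289 dist 341.65688256065306
0.6 [346. 285.  65.  36.]
   437.9 -51.3 138.970947265625 14.277835845947266 59.25577926635742 dist 440.88327471935554
```

View pics/crop1.png

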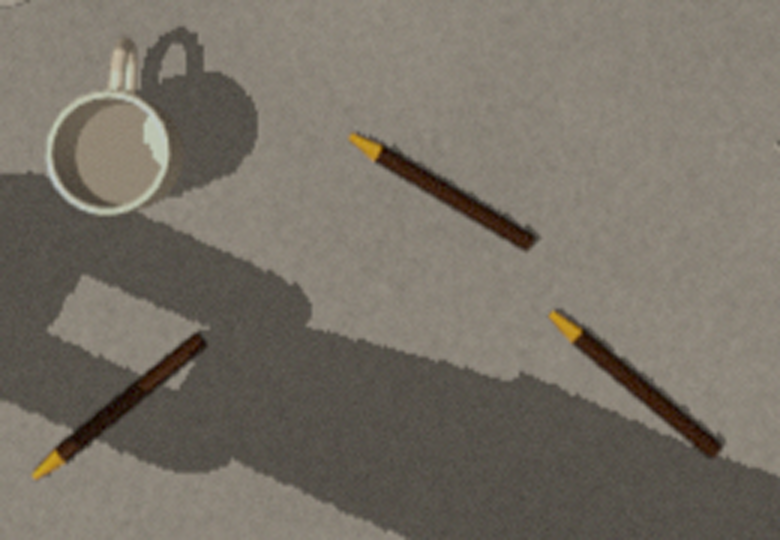

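View pics/crop2.png

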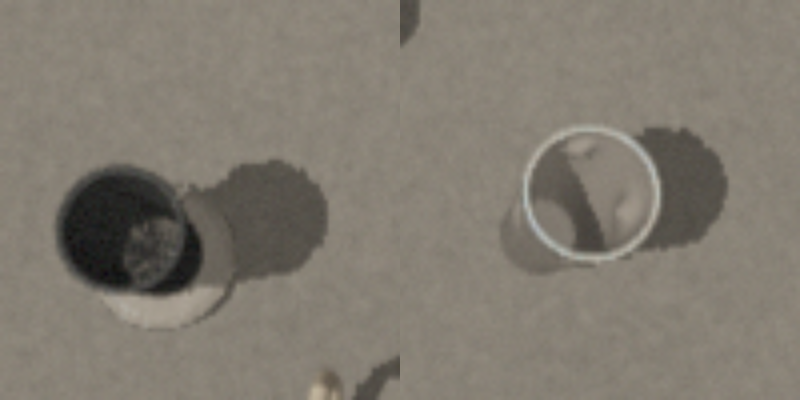

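The rod at (347,283) is the pointer. It is 441 mm from the base, against 357 for (413,347) and 342 for (240,355), and it has a brass tip on walnut. The crop confirms it at about (445,190), pointing up-left. The tin is the bright cup and the holder is the dark cup on a foot.

The two cameras disagree by about 4.5 mm in x, so I'll centre the holder mechanically with two light grips at right angles.

```bash
python3 - <<'E'
from h import *
print("off",grasp_offset)
for y in (-90,-45,0,45,90,135):
    print(y,[None if q is None else np.round(q) .tolist() for q in (solve_ik([603,244,150],[180,0,y]),solve_ik([632,-211,150],[180,0,y]),solve_ik([438,-51,60],[180,0,y]))])
E
```

```text
off 18.700000000000003
-90 [[16.0, 20.0, 92.0, 0.0, 68.0, 106.0], [-24.0, 22.0, 90.0, -0.0, 68.0, 66.0], [-16.0, 3.0, 124.0, -0.0, 53.0, 74.0]]
-45 [[16.0, 20.0, 92.0, -0.0, 68.0, 61.0], [-24.0, 22.0, 90.0, -0.0, 68.0, 21.0], [-16.0, 3.0, 124.0, -0.0, 53.0, 29.0]]
0 [[16.0, 20.0, 92.0, -0.0, 68.0, 16.0], [-24.0, 22.0, 90.0, -0.0, 68.0, -24.0], [-16.0, 3.0, 124.0, -0.0, 53.0, -16.0]]
45 [[16.0, 20.0, 92.0, -0.0, 68.0, -29.0], [-24.0, 22.0, 90.0, -0.0, 68.0, -69.0], [-16.0, 3.0, 124.0, -0.0, 53.0, -61.0]]
90 [[16.0, 20.0, 92.0, -0.0, 68.0, -74.0], [-24.0, 22.0, 90.0, 0.0, 68.0, -114.0], [-16.0, 3.0, 124.0, -0.0, 53.0, -106.0]]
135 [[16.0, 20.0, 92.0, 0.0, 68.0, -119.0], None, None]
```

```bash
python3 - <<'E'
from h import *
def st(l):
    o=get_obs();print(l,round(o["t"],2),np.round(o["tcp_pos"],1),round(o["grip_width"],1),np.round(o["wrist_force"],1))
H=[603.3,244]
goto(H+[110],[180,0,90]);st("above")
move_l(H+[32]);st("low")
grip(40,20);st("g1");grip(85)
move_l(H+[110],speed=250)
goto(H+[110],[180,0,0])
move_l(H+[32],speed=200);st("low2")
grip(40,20);st("g2");grip(85);st("rel")
move_l(H+[130],speed=250);st("up")
E
```

```text
above 3.17 [603.1 245.  110.4] 85.4 [-0.8 -0.5 -0.4]
low 3.84 [603.7 244.5  32.5] 85.5 [-0.2  0.4 -0.8]
g1 4.24 [604.6 244.9  33.9] 55.3 [-1.3  2.4  6. ]
low2 7.05 [603.3 244.   31.9] 84.7 [-0.4 -0.4  0.7]
g2 7.44 [604.6 244.6  34.5] 54.8 [-3.2  0.1  6.2]
rel 7.85 [603.2 243.9  31.7] 84.9 [ 0.1 -0.5  0. ]
up 8.39 [603.7 244.1 130.9] 85.1 [-1.4 -0.7 -0.4]
```

Holder is at about (604.6, 244.8), with the cup measuring 55 wide. Next is the tin: centre it at yaw 0, then grip at yaw 90.

```bash
python3 - <<'E'
from h import *
def st(l):
    O=[get_obs() for _ in range(8)];o=O[-1];m=lambda k:np.mean([x[k] for x in O],0).round(1)
    print(l,round(o["t"],2),m("tcp_pos"),m("grip_width"),m("wrist_force"))
T=[633,-210]
goto(T+[165],[180,0,0])
move_l(T+[69],speed=200);st("low")
grip(45,20);st("g1");grip(85)
move_l(T+[150],speed=250)
goto(T+[150],[180,0,90])
move_l(T+[69],speed=200);st("low2")
grip(45,30);st("g2")
im=get_image("side");cv2.imwrite("pics/s1.png",cv2.resize(im[100:300,200:440,::-1],None,fx=3,fy=3))
E
```

```text
low 10.7 [ 633.7 -209.6   69.5] 84.9 [ 0.8 -0.6  1.2]
g1 11.07 [ 634.7 -210.9   71.9] 58.9 [-0.4  0.7  5.7]
low2 13.88 [ 633.1 -210.1   69.1] 85.3 [ 0.6 -1.8  0.3]
g2 14.25 [ 635.3 -211.    72.1] 58.7 [ 0.1 -0.1  6. ]
```

View pics/s1.png

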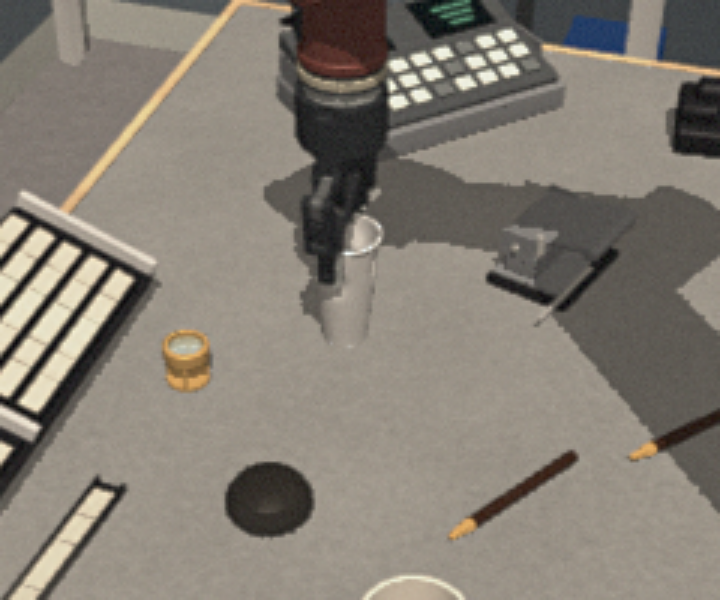

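The fingertips are at crop pixel (325,250) and the rim centre at (357,235), so the grip may be off-centre along x. I'll check that against the projected model.

```bash
python3 - <<'E'
from h import *
o=get_obs();p=np.array(o["tcp_pos"]);print(p,o["ee_rot"])
for c,(a,b,x,y) in {"side":(130,230,260,370),"top":(130,230,380,490)}.items():
    im=get_image(c)[:,:,::-1].copy(); S=6
    big=cv2.resize(im[a:b,x:y],None,fx=S,fy=S,interpolation=cv2.INTER_CUBIC)
    for z,r,col in((110,31.5,(0,0,255)),(0,20,(0,255,0))):
        q=(proj(c,rings(634.9,-211,[(r,z)]))-[x,a]+.5)*S
        cv2.polylines(big,[q.astype(np.int32)],True,col,1)
    q=((proj(c,p)-[x,a]+.5)*S)[0];cv2.circle(big,tuple(int(v) for v in q),5,(255,0,0),-1)
    cv2.imwrite(f"pics/t2{c}.png",big)
E
```

```text
[ 635.25990289 -210.97262285   72.09622453] [1.79701708e+02 1.31316684e-01 9.00009907e+01]
```

View pics/t2side.png

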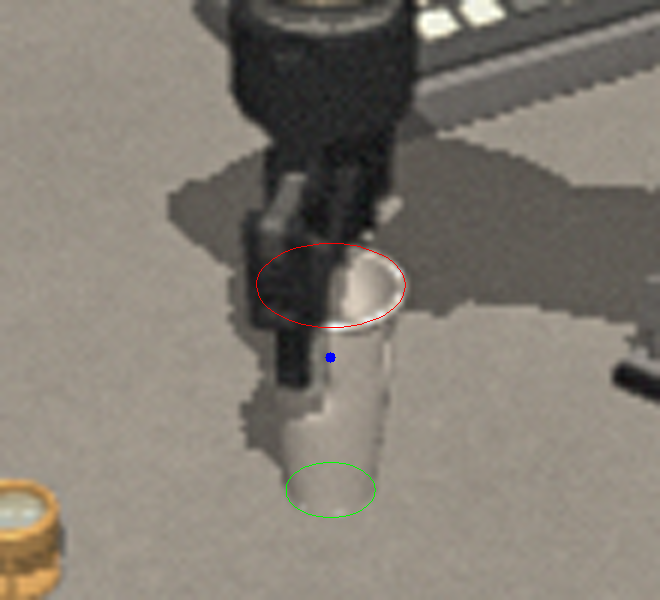

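View pics/t2top.png

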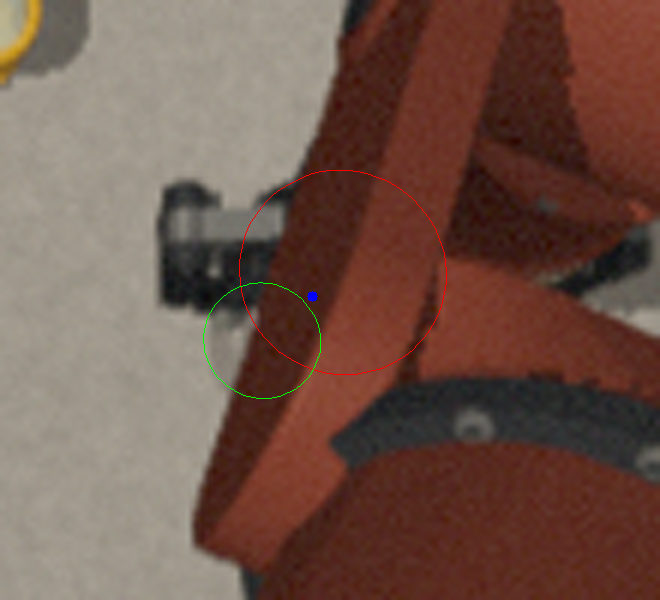

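The model overlay matches the image, so the tin is centred in the grip at TCP height 72. Lifting it and moving over the holder.

```bash
cat >> h.py <<'E'
def st(l,n=6):
    O=[get_obs() for _ in range(n)];o=O[-1];m=lambda k:np.mean([x[k] for x in O],0)
    print(l,round(o["t"],2),m("tcp_pos").round(1),round(float(m("grip_width")),1),m("wrist_force").round(1),np.round(o["ee_rot"],1))
    return m("tcp_pos"),m("wrist_force")
def overlay(c,box,items,name,S=6):
    a,b,x,y=box;im=get_image(c)[:,:,::-1]
    big=cv2.resize(im[a:b,x:y],None,fx=S,fy=S,interpolation=cv2.INTER_CUBIC)
    for (X,Y,r,z,col) in items:
        q=(proj(c,rings(X,Y,[(r,z)]))-[x,a]+.5)*S
        cv2.polylines(big,[q.astype(np.int32)],True,col,1)
    cv2.imwrite(name,big)
E
python3 - <<'E'
from h import *
move_l([633,-210,190],speed=250); st("lift")
goto([604.6,244.8,190],[180,0,90]); wait(.3);p,f=st("hover")
zb=p[2]-72.1;R,G,B=(0,0,255),(0,255,0),(255,0,0)
it=[(604.6,244.8,29.5,85,G),(604.6,244.8,37,0,G),(p[0],p[1],20,zb,R),(p[0],p[1],31.5,zb+110,R)]
overlay("side",(260,370,200,320),it,"pics/hs.png");overlay("top",(140,240,150,260),it,"pics/ht.png")
E
```

```text
lift 15.03 [ 632.  -209.6  188.6] 59.1 [ 0.1 -0.3 -1.7] [-1.799e+02 -1.000e-01  9.000e+01]
hover 17.0 [605.  244.  190.1] 58.5 [-0.3  0.9 -0.6] [180.    0.   89.9]
```

View pics/hs.png

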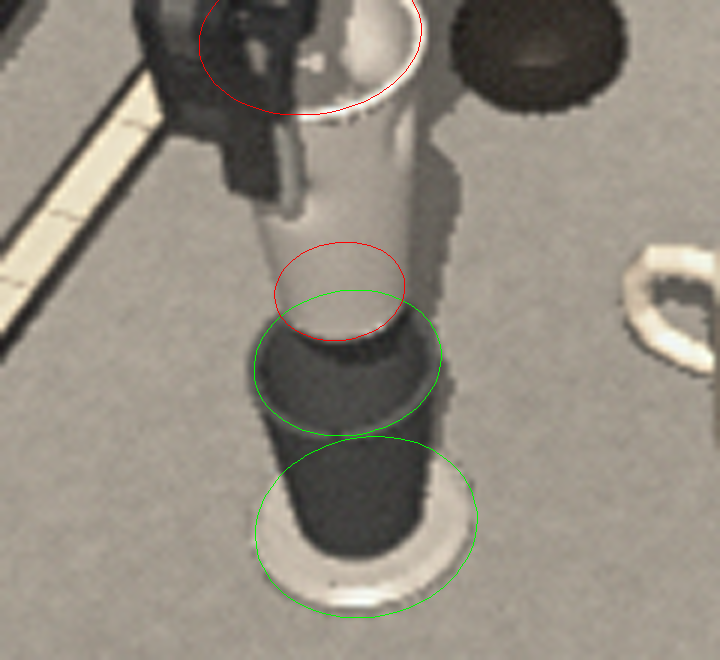

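View pics/ht.png

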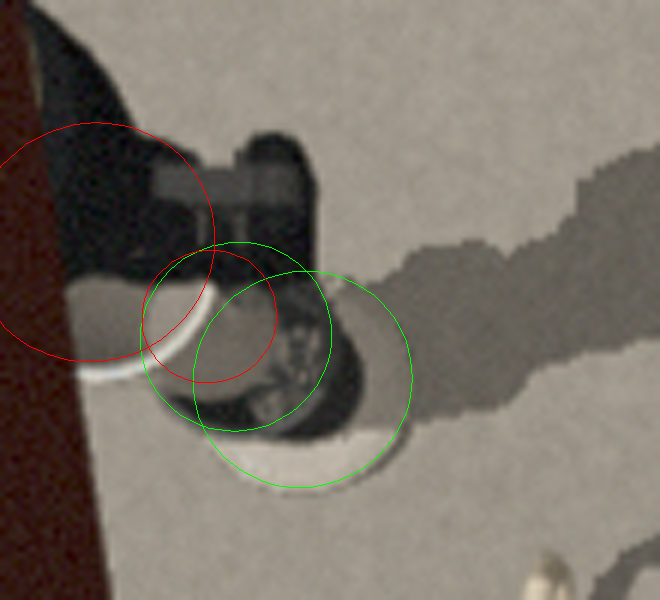

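The side overlay matches the holder. The tin sits about 5 px (1.5 mm) towards −x of its model, and the top view shows the same offset. I'll shift the target +1.5 mm in x and lower in steps, watching the forces.

```bash
python3 - <<'E'
from h import *
X,Y=606.1,245.2
wait(.2)
F0=np.mean([get_obs()["wrist_force"] for _ in range(10)],0);print(F0.round(2))
move_l([X,Y,190],speed=40)
move_l([X,Y,125],speed=120);wait(.2);st("125",10)
for z in (116,110,106,103):
    move_l([X,Y,z],speed=40);wait(.15);p,f=st(z,10)
    if np.abs(f-F0).max()>4: print("contact");break
R,G=(0,0,255),(0,255,0);zb=p[2]-72.1
it=[(604.6,244.8,29.5,85,G),(604.6,244.8,37,0,G),(p[0]-1.5,p[1],31.5,zb+110,R)]
overlay("side",(260,370,200,320),it,"pics/hs2.png");overlay("top",(140,240,150,260),it,"pics/ht2.png")
E
```

```text
[ 0.08 -0.1  -0.39]
125 18.44 [607.1 245.5 126.5] 58.2 [-1.3 -0.  -0.8] [179.9  -0.   90. ]
116 18.97 [606.1 245.2 116. ] 58.5 [-0.2  0.3 -1.1] [-180.    0.   90.]
110 19.42 [606.1 245.2 110. ] 58.8 [ 0.3 -1.  -1. ] [-180.    0.   90.]
106 19.82 [606.1 245.2 106. ] 58.8 [ 0.5  0.7 -0.1] [-180.    0.   90.]
103 20.22 [606.1 245.2 103. ] 58.5 [ 0.7  0.3 -0.3] [-180.    0.   90.]
```

View pics/hs2.png

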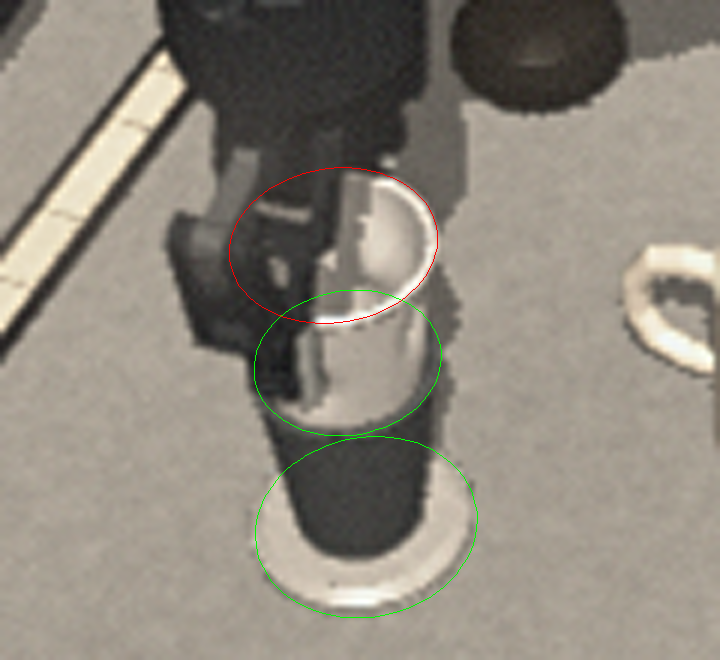

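View pics/ht2.png

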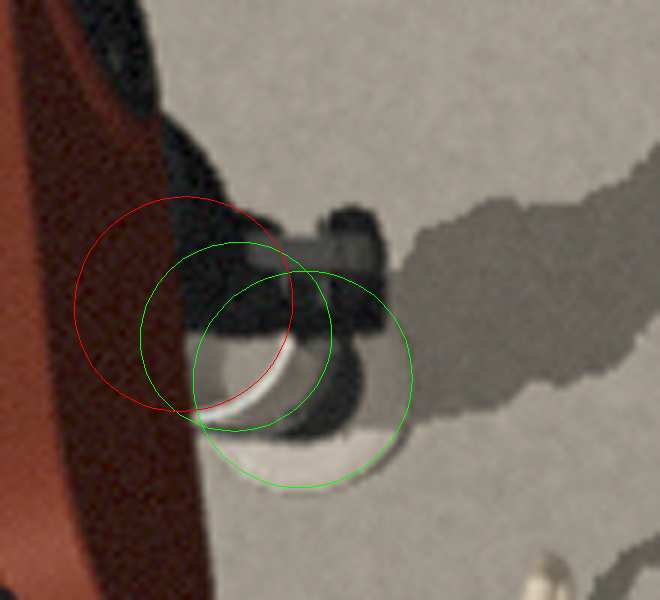

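The tin is inside the holder bore with no contact force yet. Continuing slowly.

```bash
python3 - <<'E'
from h import *
X,Y=606.1,245.2
for z in (101,99,97,96,95,94,93):
    move_l([X,Y,z],speed=20);wait(.15);p,f=st(z,10)
    if f[2]>2.5 or np.abs(f[:2]).max()>3: print("contact");break
E
```

```text
101 20.72 [606.1 245.2 101. ] 58.9 [ 0.2 -0.3 -0.8] [-180.    0.   90.]
99 21.12 [606.1 245.2  98.9] 58.6 [-0.4 -0.1 -1. ] [-180.    0.   90.]
97 21.52 [606.  245.1  96.9] 58.6 [ 0.6 -1.1 -2.2] [-180.    0.   90.]
96 21.92 [606.1 245.1  96. ] 58.8 [ 0.3 -1.1 -1. ] [-180.    0.   90.]
95 22.32 [606.1 245.1  95. ] 58.9 [-0.3 -0.9 -0.4] [180.   0.  90.]
94 22.72 [606.1 245.1  94. ] 58.6 [ 0.2 -2.2 -1. ] [180.   0.  90.]
93 23.12 [606.2 245.1  93.1] 59.0 [ 0.3 -1.6  0.6] [180.   0.  90.]
```

```bash
python3 - <<'E'
from h import *
X,Y=606.1,245.2
move_l([X,Y,92.3],speed=20);wait(.15);st("92.3",10)
grip(85);wait(.2);st("rel")
move_l([X,Y,190],speed=250);grip(52)
st("up")
R,G=(0,0,255),(0,255,0)
it=[(604.6,244.8,37,0,G),(604.6,244.8,31.5,130,R)]
overlay("side",(260,370,200,320),it,"pics/hs3.png");overlay("top",(140,240,150,260),it,"pics/ht3.png")
E
```

```text
92.3 23.52 [606.4 245.1  92.7] 58.6 [ 0.8 -3.5  4.3] [180.   0.  90.]
rel 24.1 [606.  245.3  92.2] 85.0 [0.3 0.4 0.1] [-180.   -0.   90.]
up 25.07 [605.6 245.  188.9] 51.7 [0.1 0.2 0. ] [-179.9    0.    90. ]
```

View pics/hs3.png

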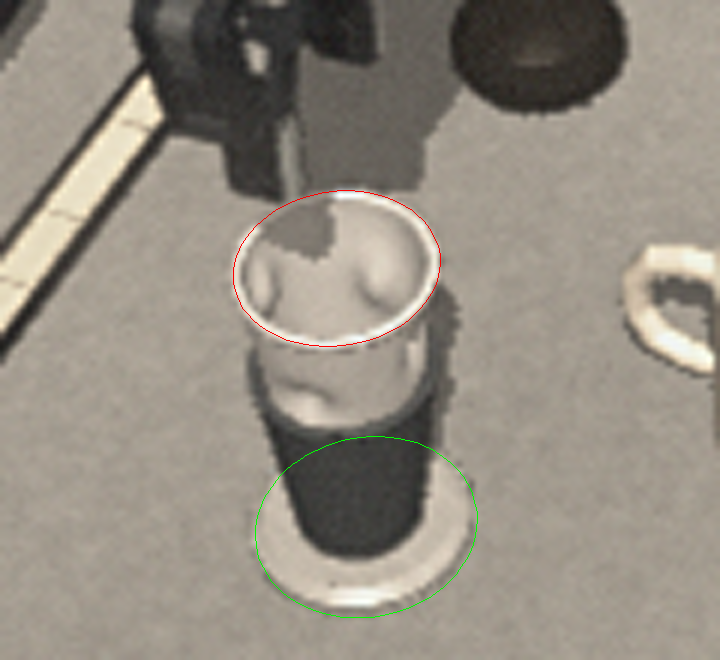

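View pics/ht3.png

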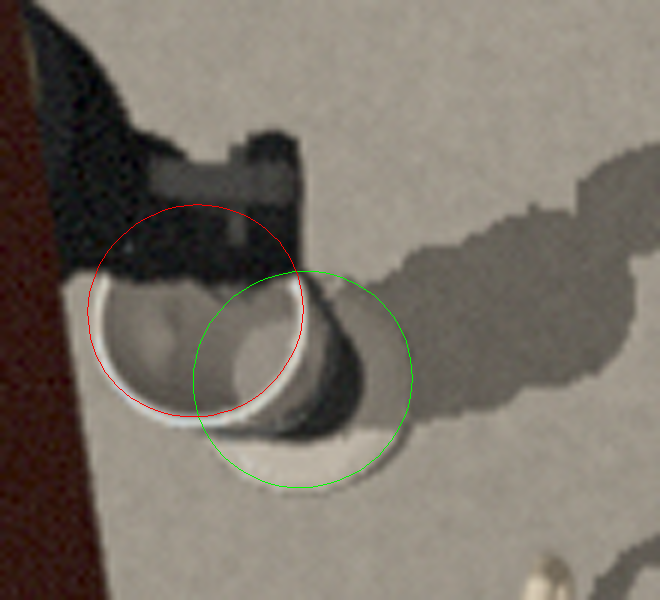

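It is nested: the rim matches the z=130 model ring at crop pixel (337,268). Now the light push.

```bash
python3 - <<'E'
from h import *
X,Y=604.8,244.9
move_l([X,Y,140],speed=150);wait(.15)
F0=np.mean([get_obs()["wrist_force"] for _ in range(10)],0);print(F0.round(2))
z=135;hit=False
while z>112:
    move_l([X,Y,z],speed=30);wait(.1)
    f=np.mean([get_obs()["wrist_force"] for _ in range(6)],0)[2]-F0[2]
    if f>1: print(z,round(f,1))
    if f>6.5: break
    z-=.7 if f>1.5 else 1.5
wait(.3);p,f=st("press",12)
move_l([X,Y,150],speed=150);st("up")
R,G=(0,0,255),(0,255,0)
it=[(604.6,244.8,37,0,G),(604.6,244.8,31.5,130,R)]
overlay("side",(260,370,200,320),it,"pics/hs4.png")
E
```

```text
[0.19 0.41 0.54]
126.0 4.2
125.3 5.6
124.6 6.5
123.89999999999999 8.6
press 29.67 [606.4 245.1 126.5] 52.0 [ 0.  -0.5  9.7] [179.8  -0.   90. ]
up 29.99 [605.2 245.1 150.4] 51.8 [-0.6  0.4 -0.4] [179.9  -0.   90. ]
```

View pics/hs4.png

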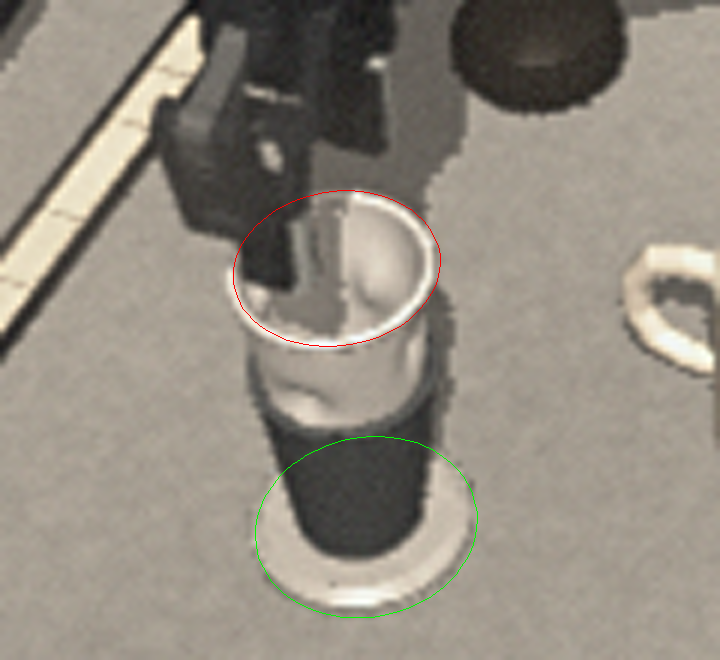

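The press reached about 9 N and the tin is still aligned. Next I measure the pointer with both cameras and check IK for pick and place.

```bash
cat > rod.py <<'E'
from h import *
from scipy.spatial.transform import Rotation as Ro
LEAN=np.radians(12); C=np.array([604.7,244.9]); U=np.array([*(C/np.hypot(*C)),0]); Z=np.array([0,0,1.])
def eul(x,y,z): return Ro.from_matrix(np.c_[x,y,z]).as_euler("xyz",degrees=True)
def place(h,sgn,s=14,e=4):   # h: height of rod bottom end over cup floor, along rod; e: rod distance from TCP
    d=-Z*np.cos(LEAN)-U*np.sin(LEAN); a=U*np.cos(LEAN)-Z*np.sin(LEAN)
    bottom=np.array([*C,27.])-U*10-d*h
    G=bottom-d*(140-s); y=sgn*d; x=np.cross(y,a)
    return G+a*e, eul(x,y,a)
def pick(blunt,dirv,sgn,z,s=14):
    a=-Z;y=sgn*dirv;x=np.cross(y,a); return np.array([blunt[0],blunt[1],0])+dirv*s+Z*z, eul(x,y,a)
E
python3 - <<'E'
from rod import *
for c,near in(("top",(347,283)),("side",(371,264))):
    im=get_image(c);cv2.imwrite(f"pics/p_{c}.png",im[:,:,::-1]);m=region("pointer",c,near)
    if m is None: print(c,"none");continue
    ys,xs=np.nonzero(m);P=np.array([back(c,(u,v),5.5)[:2] for u,v in zip(xs,ys)])
    mu=P.mean(0);w,V=np.linalg.eigh(np.cov((P-mu).T));v=V[:,1]*np.sign(V[0,1]);t=(P-mu)@v;q=(P-mu)@V[:,0]
    print(c,"mean",mu.round(1),"dir",v.round(3),np.degrees(np.arctan2(v[1],v[0])).round(1),"blunt",(mu+v*t.min()).round(1),"tip",(mu+v*t.max()).round(1),np.ptp(t).round(1),"w",np.ptp(q).round(1))
for sgn in(1,-1):
    for h in(120,5): p,e=place(h,sgn);q=solve_ik(p,e);print(sgn,h,p.round(0),e.round(0),None if q is None else np.round(q))
    v=np.array([.86,.51,0]);v/=np.linalg.norm(v)
    p,e=pick([402,-111],v,sgn,3);q=solve_ik(p,e);print("pick",e.round(0),None if q is None else np.round(q))
E
```

```text
top mean [438.6 -51.2] dir [0.518 0.855] 58.8 blunt [ 403.7 -108.7] tip [474.3   7.8] 136.3 w 13.8
side mean [440.5 -54.9] dir [0.512 0.859] 59.2 blunt [ 407.4 -110.5] tip [475.8   4.4] 133.7 w 11.9
1 120 [646. 262. 267.] [-102.    0.  -68.] [ 12.   2. 129. 161.  31. -75.]
1 5 [624. 253. 154.] [-102.    0.  -68.] [ 11.  17. 132. 166.  48. -83.]
pick [-180.    0.  121.] [ -24.    9.  126.   -0.   45. -144.]
-1 120 [646. 262. 267.] [102.   0. 112.] [ 12.   2. 129. 161.  31. 105.]
-1 5 [624. 253. 154.] [102.   0. 112.] [ 11.  17. 132. 166.  48.  97.]
pick [180.   0. -59.] [-24.   9. 126.  -0.  45.  36.]
```

View pics/p_top.png

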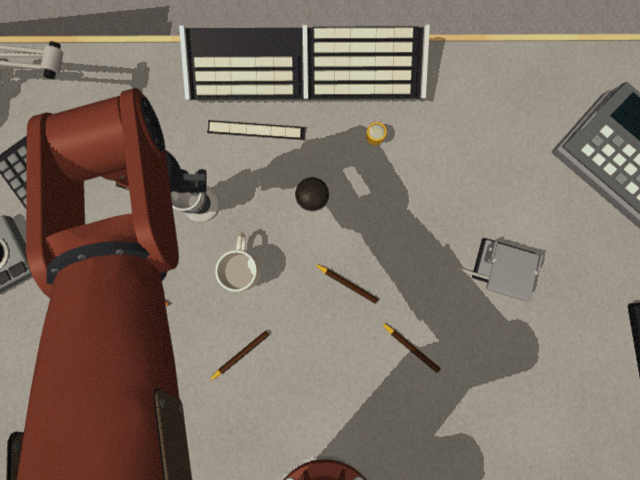

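The pointer at (347,283) has not moved: centre about (440,−52), direction 59°. Picking near the blunt end so the brass tip goes in first.

```bash
python3 - <<'E'
from rod import *
move_l([604.8,244.9,200],speed=250)
v=np.array([np.cos(np.radians(59)),np.sin(np.radians(59)),0])
p,e=pick([404.2,-111.8],v,-1,80,15)
goto(p.tolist(),e.tolist());grip(32)
p[2]=3;move_l(p.tolist(),speed=120);st("low")
grip(5,50);st("grip")
im=get_image("side");cv2.imwrite("pics/pk.png",cv2.resize(im[180:340,300:500,::-1],None,fx=4,fy=4))
E
```

```text
low 33.24 [412.5 -99.2   3.4] 32.0 [1.1 0.8 0.6] [-180.   -0.  -31.]
grip 33.58 [413.  -99.4   4.1] 9.4 [-0.7 -0.1  5.1] [-1.8e+02 -1.0e-01 -3.1e+01]
```

View pics/pk.png

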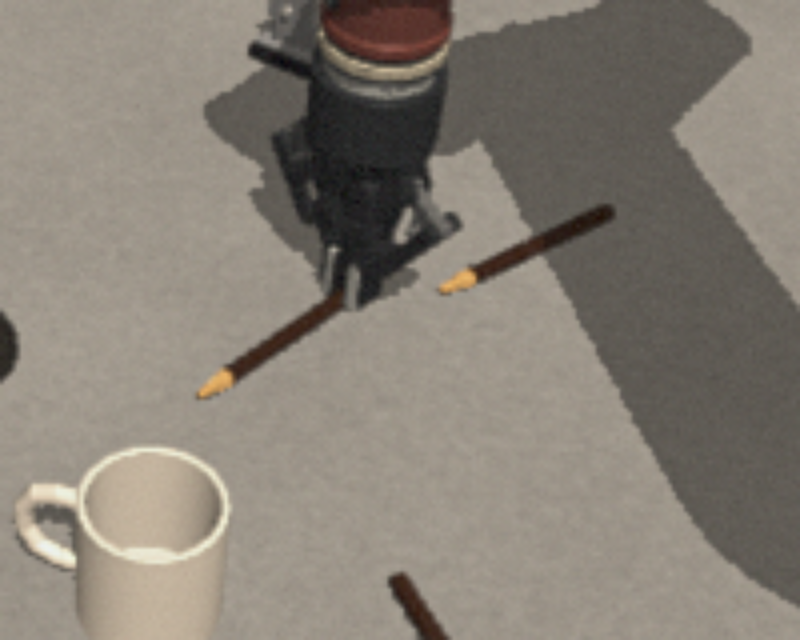

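The rod at crop pixel (270,345) is held near its blunt end. Lifting it and reorienting it vertical near the holder.

```bash
python3 - <<'E'
from rod import *
o=get_obs()["tcp_pos"]
move_l([o[0],o[1],220],speed=300);st("lift")
p,e=place(175,-1,15,3);q=solve_ik(p,e);print(p,np.round(q))
goto(p.tolist(),e.tolist());wait(.2);st("pre")
for c,(a,b,x,y) in {"side":(180,380,160,400),"top":(100,260,100,300)}.items():
    im=get_image(c)[a:b,x:y,::-1];cv2.imwrite(f"pics/pre_{c}.png",cv2.resize(im,None,fx=3,fy=3,interpolation=cv2.INTER_CUBIC))
E
```

```text
lift 34.5 [411.7 -98.9 218.2] 9.5 [ 0.3  0.9 -0.3] [180.    0.2 -31. ]
[655.96338532 265.66137434 319.82054515] [ 12.  -3. 127. 156.  24. 110.]
pre 37.02 [656.2 265.4 320.1] 9.6 [ 0.3  0.8 -0.6] [102.   0. 112.]
```

View pics/pre_side.png

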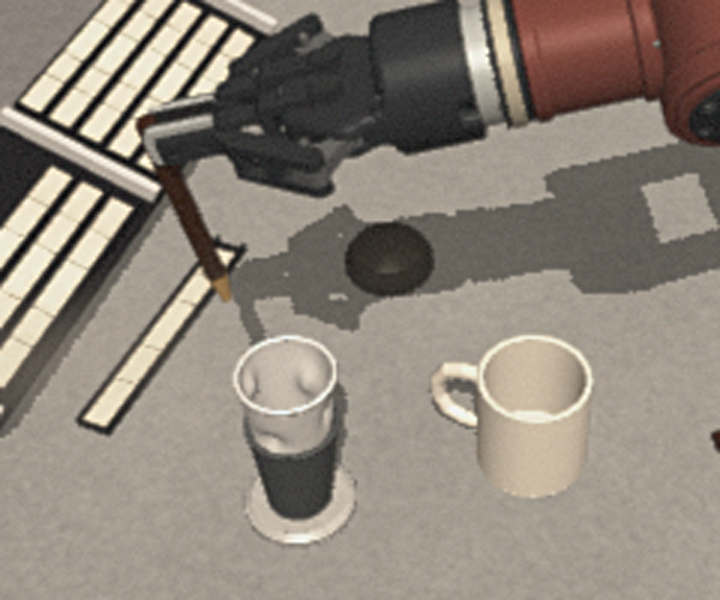

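View pics/pre_top.png

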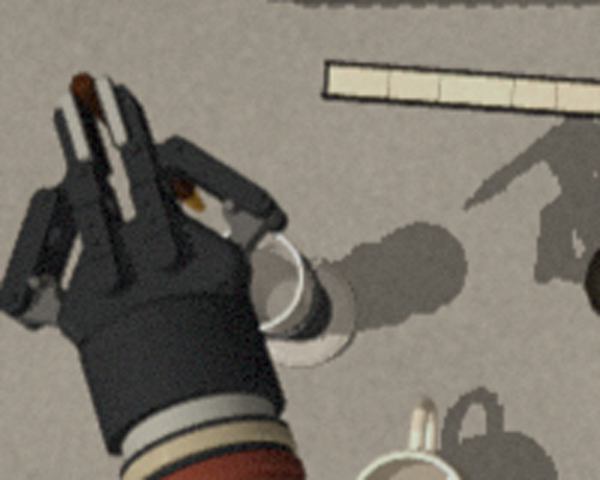

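The rod points down with its tip at about crop pixel (226,300) in the side view and (203,208) in the top view. Comparing these with prediction before inserting.

```bash
python3 - <<'E'
from rod import *
d=-Z*np.cos(LEAN)-U*np.sin(LEAN);tip=np.array([*C,27.])-U*10-d*175; blunt=tip-140*d
print("side",proj("side",[tip,blunt]).round(1),"obs tip 235.3,280; blunt ~",160+145/3,180+120/3)
print("top",proj("top",[tip,blunt]).round(1),"obs tip 167.7,169.3; blunt",100+84/3,100+85/3)
obs={"side":(235.3,280),"top":(167.7,169.3)}
r=least_squares(lambda X:np.concatenate([proj(c,X)[0]-obs[c] for c in obs]),tip);print(tip.round(1),r.x.round(1),r.fun.round(2))
E
```

```text
side [[237.4 278.9]
 [209.7 218.5]] obs tip 235.3,280; blunt ~ 208.33333333333334 220.0
top [[164.5 168.9]
 [124.6 126.3]] obs tip 167.7,169.3; blunt 128.0 128.33333333333334
[629.2 254.8 198.2] [632.3 252.4 191. ] [ 1.43  0.4  -0.3  -1.34]
```

Predicted and observed tip agree within about 4 mm, plus a few mm in height, so it is safe to insert.

```bash
python3 - <<'E'
from rod import *
def go(h,sp):
    p,e=place(h,-1,15,3);move_l(p.tolist(),speed=sp);return st(h)
go(75,120);go(30,100)
for h in(20,14,10,7):
    p,f=go(h,40)
    if np.linalg.norm(f)>5:break
for c,(a,b,x,y) in {"side":(220,380,160,400),"top":(100,260,100,300)}.items():
    im=get_image(c)[a:b,x:y,::-1];cv2.imwrite(f"pics/in_{c}.png",cv2.resize(im,None,fx=3,fy=3,interpolation=cv2.INTER_CUBIC))
E
```

```text
75 38.1 [637.3 258.  223.2] 9.5 [ 0.2 -0.6 -0.7] [101.9   0.  112.1]
30 38.7 [628.5 254.5 178.7] 9.2 [-0.2 -0.2 -0.1] [101.9   0.  112. ]
20 39.1 [625.9 253.5 167.9] 9.6 [-0.   0.4  0.8] [102.  -0. 112.]
14 39.4 [624.6 253.  161.7] 9.4 [-0.3  0.4 -0.4] [102.1  -0.  112. ]
10 39.65 [624.  252.7 157.9] 9.4 [ 0.5 -0.1  0.2] [102.  -0. 112.]
7 39.9 [623.4 252.5 155.2] 9.1 [-0.2  0.1 -0.8] [102.  -0. 112.]
```

View pics/in_side.png

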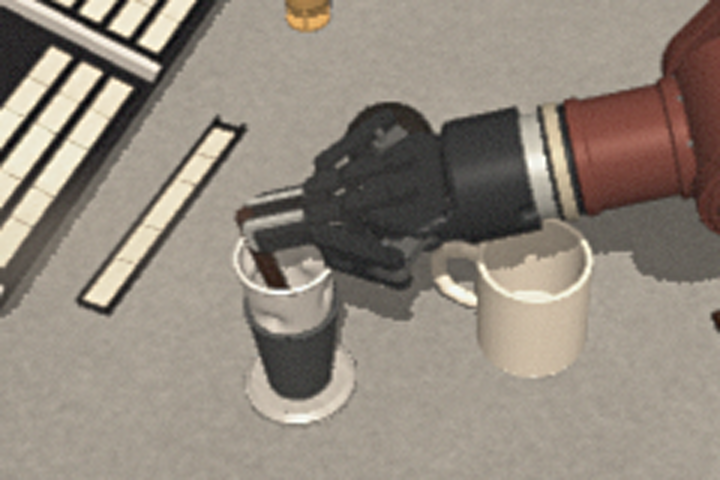

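View pics/in_top.png

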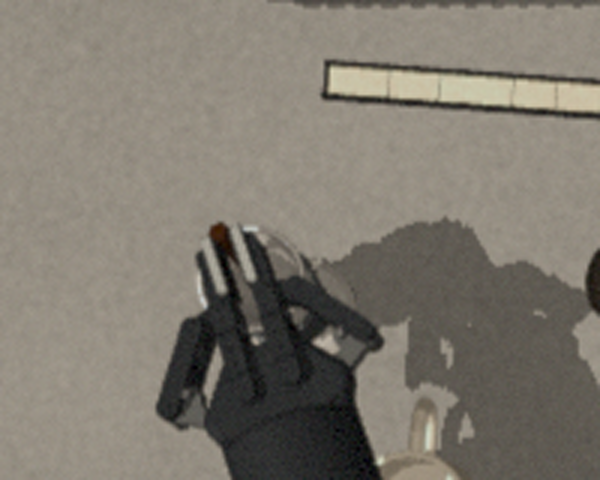

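The rod is in the cup with no contact force. Releasing and backing straight out.

```bash
python3 - <<'E'
from rod import *
a=U*np.cos(LEAN)-Z*np.sin(LEAN)
p,e=place(7,-1,15,3)
grip(30);wait(.4);st("rel")
p=p-a*70;move_l(p.tolist(),speed=80);st("back")
p[2]+=150;move_l(p.tolist(),speed=200);wait(.3);st("up")
for c,(x0,x1,y0,y1) in {"side":(220,380,160,400),"top":(100,260,100,300)}.items():
    im=get_image(c)[x0:x1,y0:y1,::-1];cv2.imwrite(f"pics/out_{c}.png",cv2.resize(im,None,fx=3,fy=3,interpolation=cv2.INTER_CUBIC))
E
```

```text
rel 40.73 [623.6 252.6 155.5] 29.9 [ 0.2  0.2 -0.3] [102.   0. 112.]
back 41.76 [560.7 226.9 170.5] 30.3 [ 1.2 -0.1 -0.4] [102.   0. 112.]
up 42.96 [559.8 226.8 318.3] 30.1 [ 0.  -0.1  0.4] [102.1  -0.  112. ]
```

View pics/out_side.png

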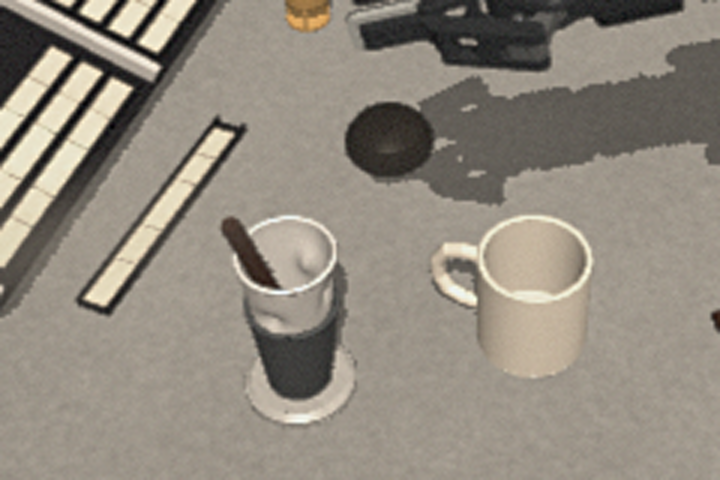

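View pics/out_top.png

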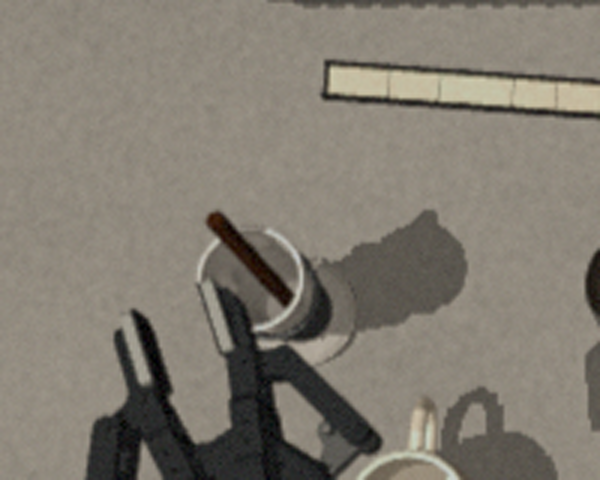

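```bash
python3 - <<'E'
from rod import *
it=[(604.6,244.8,37,0,(0,255,0)),(604.6,244.8,31.5,130,(0,0,255))]
overlay("side",(260,370,200,320),it,"pics/fin.png")
a=cv2.imread("pics/side0.png");b=get_image("side")[:,:,::-1];cv2.imwrite("pics/fs.png",b)
E
```

```text
(no output)
```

View pics/fin.png

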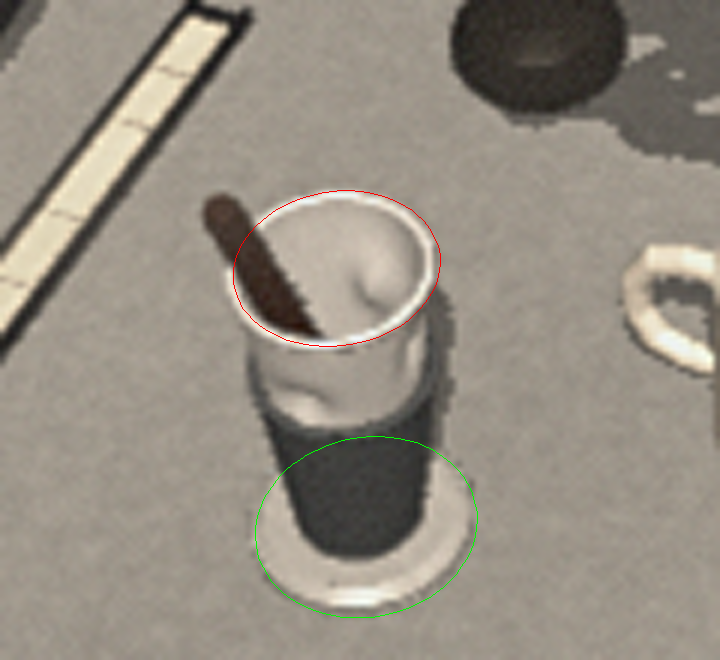

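View pics/fs.png

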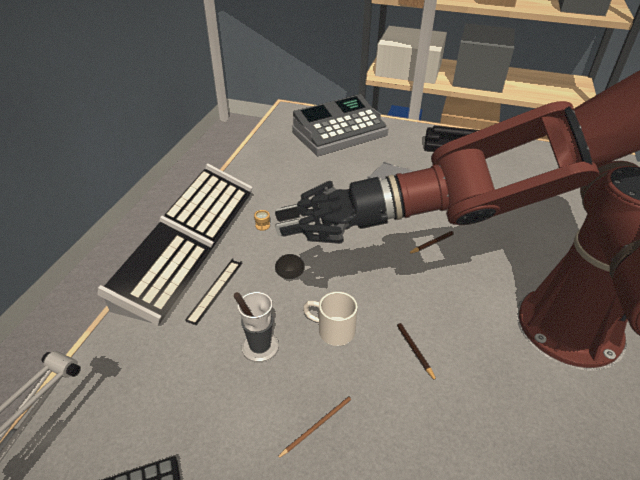

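The tin is nested and upright, and the pointer stands in it with its top at crop pixel (222,208). The bystanders in view are where they were.

```bash
python3 -c "
from station import *
print(get_obs()['t']);sign_off();print(get_obs()['t'])"
```

```text
43.1583
the job is handed in; nothing more can be done
the job is handed in; nothing more can be done
```

The tin cup is back in its holder and pressed snug, and the pointer is standing in it. I handed the job in at about 43 s of the 64 allowed; the system reports no verdict.

- **Holder and tin:** I centred the holder with two light grips, which moved it 1–2 mm. I then gripped the tin in the centre, lowered it in steps until it touched with about 4 N, and let go at its seat.
- **Press:** I pushed on the rim with the fingertips, peaking at about 9–10 N on the wrist sensor. The force between tin and holder could not be measured directly.
- **Pointer:** I took the one farthest from the base (441 mm, against 357 and 342 for the look-alikes). It went in brass tip first and was let go a few mm above the cup floor.

**Last checks:**
- In the side view the tin's rim lies within about 1 mm of where it should be when nested, 130 mm above the ledge. It sat about 1 mm to one side after the press.
- The pointer is leaning on the rim and looks within the lean limit, though I did not measure the angle.
- The bystanders I could see look unmoved. The arm mostly hid the punch in the final picture, but nothing I did went near it.

**Disagreement:** the two cameras differed by about 4–5 mm in x. I relied on the gripping and the side camera instead of the top camera.

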